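Set the height stop of a vial stand

ROBOT

A 6-joint arm with a two-finger parallel gripper is mounted at the origin on a cart in front of the work surface, level with it; the furniture and walls round the work are solid. World frame = base frame: x ahead of the robot, y to its left, z up, the work surface at z = 0. Lengths are in m, angles in rad, forces in N, time in s.
With the tool pointing down it reaches from about 0.35 to 1 m from the base axis. Payload 7.1 kg.
Tool frame: the origin (TCP) lies between the finger pads; the fingertips stand 14 mm ahead of it and the grasp point (between the pads) lies 5 mm behind it; z points along the fingers, y is the line along which they close (so a half turn about z gives the same grasp; the last joint's range is limited). The gripper opens to 85 mm and grips with 20 to 120 N. Pads are 22 mm wide; open, the fingers measure 114 mm over their backs; the gripper's body (76 mm by 85 mm) begins 54 mm behind the grasp point. The pads swing forward as they close: fully open they stand 13 mm farther back than shut.
Start: joints at [-1.29, 0.423, 1.63, -0, 1.089, -0.019], TCP at [0.185, -0.597, 0.245] pointing down, gripper open.
Joint ranges: [-3, 3], [-0.9, 2.11], [0.09, 2.58], [-1.31, 4.45], [0.11, 2.69], [-2.54, 2.54]. Speed limits (rad/s): [2.39, 2.39, 3.01, 3.14, 3.14, 3.14].

INTERFACE

Orientations are given as a rotation vector (axis times angle).
In Python, from station import arm, optics gives the robot as it stands. The module is installed in compiled form; this text tells all that it offers. Calls block until the motion is done:
- arm.move_pose(position, orientation): joint-space move of the TCP to a pose.
- arm.move_l(position, orientation=None, speed=0.15, max_force=None): straight line of the TCP; orientation=None keeps the orientation; speed is the mean speed in m/s. With max_force (N) it stops when the force on the tool has changed by that much, and returns True; else False.
- arm.movej(angles): joint-space move.
- arm.grip(opening): finger opening in m; the grip force is fixed at half the most; returns when the fingers have stopped.
- arm.dwell(seconds).
- arm.solve_ik(position, orientation): joint angles nearest the present ones, or None.
- arm.get_obs(): the state.
- optics.read_camera(name): name is "side" or "top"; returns a dict with "frame" (480x640x3 uint8, blue, green, red), "K" (3x3 intrinsics, pixels), "camera_from_world" (4x4, takes a point from world to camera coordinates). Camera axes: x right, y down, z forward; pixel columns grow to the right and rows downward; lengths in m; the calibration is good to about 2 mm. A picture is of the moment at which its call begins. There is no depth.
A pose or a line that the arm cannot do raises arm.PlanningError and nothing moves.
- arm.sign_off(): hands the job in; it is judged then, once.
The state is a dict: "time_s": time; "qpos": joint angles; "qd": joint speeds; "joint_efforts": joint torques, N m; "tool_pos": TCP position; "eef_rot": TCP orientation; "contact_force": force on the tool from outside, world axes, zero at the start; "torque": the same for the moment, N m; "finger_gap": finger opening in m; "finger_force": force on a finger pad.
Only numpy, scipy, OpenCV 4.12 (cv2) and the standard library are available. Lean on these libraries where they do the work, as an engineer would, in place of code of your own. Each camera call takes 0.05 s, during which the arm holds its last target. There are 200 camera calls.

TASK

Set the height stop of the small stand to the orange-capped vial that stands in it: push the stop rod down by its black knob until its foot just rests on the vial's cap, pressing the glass no more than gently. Then swing the red-handled clamp lever all the way round to its end so that the rod is locked, with the foot still resting on the cap, and leave everything else on the bench alone.

Things in the scene. Friction and masses are not known exactly. Their poses are not given: they have to be found in the camera images.
- stand: grey bench stand, fixed to the bench: base plate 160 x 110 x 12 mm, a steel column 70 mm behind its origin, and an aluminium head whose top is at height 150 mm with the rod running down through it. Origin on the bench under the rod's axis; its x axis points from the rod to the column, z up. Only the rod, the lever and the column (to 161 mm) rise above the head.
- rod_knob (a point): centre of the black knob on top of the rod (27 mm diameter, 28 mm tall, flat top 14 mm above this point, free all round); moves with the rod, from 252 mm above the bench down to 194. The rod stays where it is left: drag about 4 N, weight 1.6 N, so some 2.5 N push it down.
- stop_rod: steel stop rod, 12 mm thick, sliding upright through the head; a white-faced round foot, 18 mm diameter, on a tight thread at its lower end. Origin on its axis 140 mm below rod_knob. The foot's underside is 0 to 10 mm below this origin: how far it is screwed out differs each time, is not measured, and stays so. Foot and cap do not give.
- vial: glass vial with an orange cap, 23 mm diameter, 48 mm tall, standing loose in a shallow round nest on the stand's base under the rod; origin at the centre of its underside. It may be pressed with a few newtons, never more than 12 N.
- vial_cap_top (a point): centre of the flat top of the vial's orange cap, which the foot must touch.
- clamp_lever (a joint): the clamp lever on the head, turning about an upright axis, counter-clockwise seen from above: 0 is fully open, the end stop is at 1.15 rad, where its eccentric disc grips the rod. It starts between 0 and 0.3, stays where it is left, and grows stiffer after about 0.45 rad: a sideways push of up to about 15 N on the handle brings it home.
- lever_grip (a point): middle of the free part of the lever's upright red handle pin (14 mm thick, reaching 18 mm above and 23 mm below this point; the lever's arm lies 30 mm below it), 78 mm from the pivot; moves with the lever.
- lever_pivot (a point): axis of the lever, at the height of the head's top (49 mm below lever_grip); fixed to the stand.
- marker: blue and white marker pen lying on the bench, bystander.
- boat: small white square weighing boat, bystander.
- timer: small white timer lying on the bench, bystander.
- reagent_3: small clear bottle with a blue cap, bystander.
- vial_2: loose vial with a blue cap away from the stand, bystander.
- vial_3: loose vial with a purple cap away from the stand, bystander.

How it is judged:
By the outcome, as a careful person would: the job done as asked, in the order asked, and still so for the second after the job is handed in, with the robot touching nothing.
It also fails if it takes over 51 s, if anything falls off the work surface, if the arm or the gripper's body presses on something with over 40 N, if the wrist force passes 120 N, or if a joint passes its speed limit or range.

## Working session

There is one attempt and no reset: what is moved stays moved. The work goes in short steps, each a Python script; the robot and the scene stay as the last script left them, time stands still between calls to the robot, and variables do not carry over. Pictures are saved under pics/ and viewed, at most 10 in all, crops included, and the job is handed in when it is done.

```bash
mkdir -p pics; python3 - <<'E'
from station import arm, optics
import cv2,numpy as np
for n in("top","side"):
    c=optics.read_camera(n); cv2.imwrite(f"pics/{n}0.png",c["frame"]); print(n,c["K"].tolist(),np.round(c["camera_from_world"],4).tolist())
o=arm.get_obs(); print(o["time_s"],o["eef_rot"],o["contact_force"])
E
```

```text
top [[593.1413321759815, 0.0, 317.07264723225614], [0.0, 593.1413321759815, 238.0687293776624], [0.0, 0.0, 1.0]] [[-0.0261, -0.9995, -0.017, 0.1405], [-0.9849, 0.0286, -0.1705, 0.5238], [0.1709, 0.0123, -0.9852, 1.5706], [0.0, 0.0, 0.0, 1.0]]
side [[604.9836895262983, 0.0, 315.0728463807037], [0.0, 604.9836895262983, 224.48779918646036], [0.0, 0.0, 1.0]] [[0.9989, 0.0403, -0.0236, -0.5199], [0.0042, -0.5797, -0.8148, 0.2214], [-0.0465, 0.8138, -0.5792, 1.3288], [0.0, 0.0, 0.0, 1.0]]
0.1 [-3.10504508e+00 -4.68953108e-01  2.78063988e-04] [ 0.68886599 -0.22110096  0.528934  ]
```

View pics/top0.png

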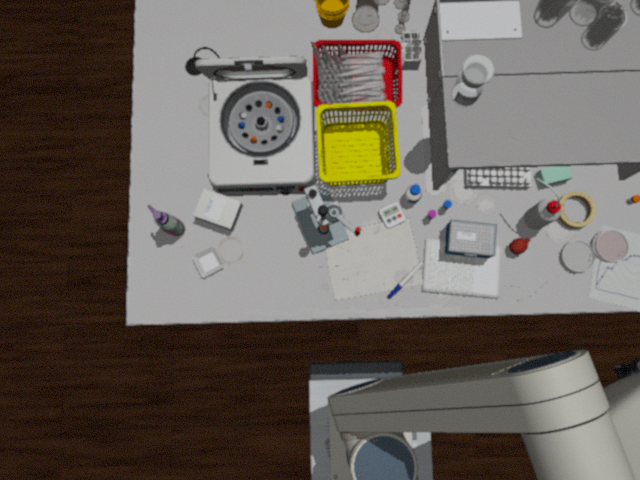

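View pics/side0.png

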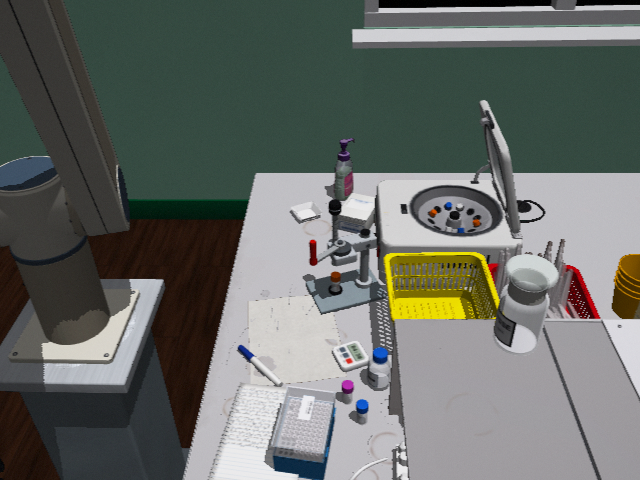

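The stand is near (320,220) in the top view. In the side view the knob is at about (335,207), the red pin at (313,252) and the orange cap at (336,277). I'll enlarge both areas.

```bash
python3 - <<'E'
import cv2,numpy as np
a=cv2.imread("pics/top0.png")[170:260,270:390]; b=cv2.imread("pics/side0.png")[190:310,290:410]
cv2.imwrite("pics/crop.png",np.hstack([cv2.resize(a,(480,360),interpolation=2)[:, :400],cv2.resize(b,(400,400),interpolation=2)[:360]]))
E
```

```text
(no output)
```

View pics/crop.png

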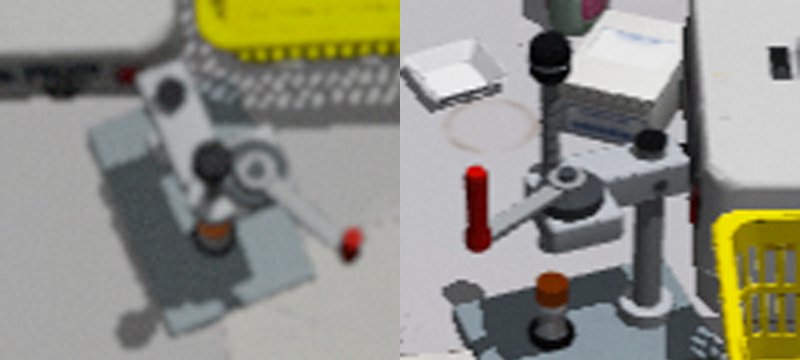

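```bash
cat > h.py <<'E'
import numpy as np,cv2
from station import arm,optics
def cam(n):
    c=optics.read_camera(n); return c["frame"],c["K"]@c["camera_from_world"][:3]
def tri(Pt,Ps,t,s):
    X=cv2.triangulatePoints(Pt,Ps,np.float64(t).reshape(2,1),np.float64(s).reshape(2,1))[:,0]; X=X[:3]/X[3]
    pr=lambda P:(P@np.r_[X,1])[:2]/(P@np.r_[X,1])[2]
    return X,pr(Pt)-t,pr(Ps)-s
def plane(P,uv,z):
    A=np.c_[P[:,0],P[:,1],-np.r_[uv,1.]]; return np.linalg.solve(A,-(P[:,2]*z+P[:,3]))[:2]
def blobs(img,kind,box):
    x0,y0,x1,y1=box; c=img[y0:y1,x0:x1].astype(int); b,g,r=c[...,0],c[...,1],c[...,2]
    m={'red':(r>110)&(g<70)&(b<70),'orange':(r>120)&(g>45)&(g<130)&(b<60),'dark':c.max(2)<62}[kind]
    n,_,st,ce=cv2.connectedComponentsWithStats(m.astype(np.uint8))
    return [(np.round(ce[i]+[x0,y0],1).tolist(),(st[i][:4]+[x0,y0,0,0]).tolist(),int(st[i][4])) for i in range(1,n) if st[i][4]>8]
E
python3 - <<'E'
from h import *
t,Pt=cam("top"); s,Ps=cam("side")
print('red',blobs(t,'red',(345,220,370,245)),blobs(s,'red',(300,230,330,275)))
print('dark',blobs(t,'dark',(312,200,332,222)),blobs(s,'dark',(322,195,350,220)))
print('orange',blobs(t,'orange',(312,215,335,240)),blobs(s,'orange',(325,265,350,290)))
print('knob',tri(Pt,Ps,(323,210.8),(335,207)))
print('pin',tri(Pt,Ps,(357.5,231),(313.1,252)))
print('pin@.199',plane(Pt,(357.5,231),.199),plane(Ps,(313.1,252),.199))
print('pivot',plane(Pt,(334.2,212.5),.165),plane(Ps,(340.4,242.5),.165))
print('col',plane(Pt,(313,193.8),.161),'cap',plane(Ps,(335.5,274),.06))
E
```

```text
red [([357.7, 229.5], [356, 228, 4, 4], 14)] [([312.7, 241.5], [310, 240, 6, 4], 20)]
dark [([322.9, 211.4], [319, 206, 9, 14], 83)] [([334.6, 207.6], [329, 195, 12, 25], 191)]
orange [] []
knob (array([0.56149306, 0.10777356, 0.24170711]), array([-0.13137516, -0.68931072]), array([-0.75836972,  0.20533664]))
pin (array([0.51880454, 0.02360316, 0.18939574]), array([-0.11625964, -0.51755635]), array([-0.61137197,  0.15291215]))
pin@.199 [0.51572553 0.02391208] [0.52078407 0.01184181]
pivot [0.57145985 0.07926959] [0.57438301 0.08840975]
col [0.62292558 0.1319629 ] cap [0.56333531 0.10995581]
```

```bash
cat >> h.py <<'E'
def ori(psi):
    f=(np.radians(psi)+np.pi/2)/2; return np.pi*np.array([np.cos(f),np.sin(f),0])
K=np.array([.5615,.108]); 
E
python3 - <<'E'
from h import *
t,Pt=cam("top"); s,Ps=cam("side")
print('pintop',tri(Pt,Ps,(357.7,229.7),(312.7,241.0)),plane(Pt,(357.7,229.7),.217),plane(Ps,(312.9,241),.217))
print('pivot',tri(Pt,Ps,(334.2,212.5),(340.4,242.5)))
arm.grip(0.0)
arm.move_pose([.40,-.2,.36],ori(-40)); arm.move_pose([*K,.32],ori(-15))
o=arm.get_obs(); print(o["time_s"],o["qpos"],o["tool_pos"],o["contact_force"],o["finger_gap"])
t,Pt=cam("top"); s,Ps=cam("side"); cv2.imwrite("pics/s1.png",cv2.resize(s[150:310,250:450],(800,640)[:2])[:600])
E
```

```text
pintop (array([0.51791103, 0.02464841, 0.21600253]), array([-0.18637466, -0.84237056]), array([-0.98781153,  0.246982  ])) [0.51562357 0.02433082] [0.52031609 0.02415973]
pivot (array([0.57239881, 0.07972654, 0.17087856]), array([-0.16551178, -0.85209007]), array([-0.97150756,  0.25977164]))
4.0833 [ 1.67548577e-01  2.65964840e-01  1.67725695e+00 -4.10703206e-04
  1.19851545e+00  4.30817308e-01] [0.56145434 0.10691879 0.32007056] [-0.22312769  0.03351782 -0.104877  ] -0.0002016373115296417
```

View pics/s1.png

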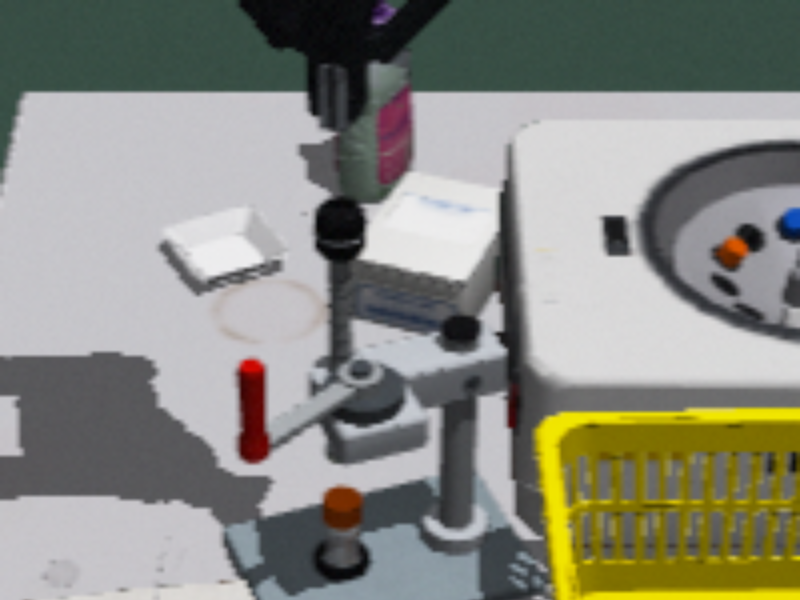

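```bash
python3 - <<'E'
from h import *
import threading
arm.move_l([*K,.276],speed=.1)
print(arm.move_l([*K,.262],speed=.01,max_force=1.5),arm.get_obs()["tool_pos"],arm.get_obs()["contact_force"])
o=arm.get_obs()
r=arm.move_l([*K,.246],speed=.012,max_force=5)
o=arm.get_obs();print(r,o["time_s"],o["tool_pos"],o["contact_force"],o["torque"])
E
```

```text
True [0.56142148 0.10801656 0.26774614] [1.49572886 0.45619799 0.82354363]
False 7.5667 [0.56140203 0.10798734 0.2459323 ] [1.57152348 1.00826094 2.48990299] [ 0.10068504 -0.20115155  0.03311098]
```

```bash
python3 - <<'E'
from h import *
r=arm.move_l([*K,.212],speed=.006,max_force=2.5)
o=arm.get_obs();print(r,o["time_s"],o["tool_pos"],o["contact_force"])
s,Ps=cam("side"); cv2.imwrite("pics/s2.png",cv2.resize(s[190:310,270:430],(800,600)))
E
```

```text
True 9.8083 [0.5614524  0.10799091 0.23639246] [0.05671783 0.32908946 3.69393242]
```

View pics/s2.png

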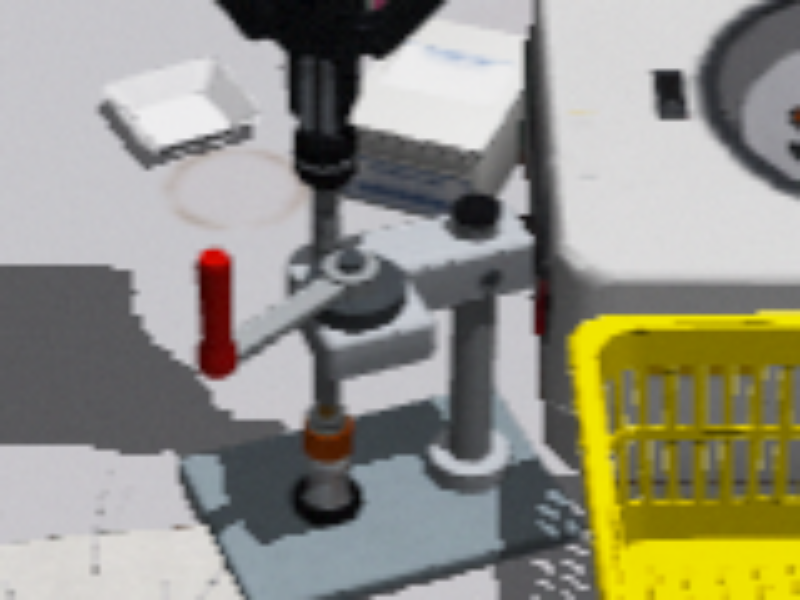

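The white foot now appears to meet the orange cap at crop (328,415), and the force change could be partly lateral. I'll confirm with one more gentle push.

```bash
python3 - <<'E'
from h import *
r=arm.move_l([*K,.2334],speed=.003,max_force=2.0)
o=arm.get_obs();print(r,o["time_s"],o["tool_pos"],o["contact_force"])
E
```

```text
True 10.1333 [0.56145528 0.10802309 0.23639277] [-0.11314289 -0.36454048  3.58911732]
```

```bash
python3 - <<'E'
from h import *
for i in range(3):
    arm.dwell(.1); print(np.round(arm.get_obs()["contact_force"],2))
r=arm.move_l([*K,.2350],speed=.003,max_force=3.5)
o=arm.get_obs();print(r,o["time_s"],o["tool_pos"],o["contact_force"])
E
```

```text
[-0.27  0.3   3.63]
[-1.    0.2   3.91]
[-0.16  0.09  3.19]
True 10.6833 [0.56147979 0.10799314 0.2363949 ] [-0.66068052  0.36203329  3.85771428]
```

Contact is confirmed: more push gives no travel, at about 3.5 N. Next I'll lift off and swing the lever.

```bash
cat >> h.py <<'E'
PV=np.array([.572,.080]); Z=.202
def at(a): return [*(PV+.078*np.array([np.cos(np.radians(a)),np.sin(np.radians(a))])),Z], ori(a+16+90)
def tang(a): 
    o=arm.get_obs(); f=o["contact_force"]; p=np.array(o["tool_pos"][:2])-PV
    b=np.degrees(np.arctan2(p[1],p[0])); r=np.radians(b); return b, -(f[0]*-np.sin(r)+f[1]*np.cos(r)), f[:2]@[np.cos(r),np.sin(r)], f[2], o["time_s"]
E
python3 - <<'E'
from h import *
arm.move_l([*K,.30],speed=.15)
p,q=at(-160); arm.move_pose([p[0],p[1],.29],q)
print(arm.move_l(p,speed=.12,max_force=6))
for a in (-154,-148,-142,-136):
    r=arm.move_l(*at(a),speed=.04,max_force=15); print(r,np.round(tang(a),2))
    if r: break
s,Ps=cam("side"); cv2.imwrite("pics/s3.png",cv2.resize(s[190:310,270:430],(800,600)))
E
```

```text
False
False [-1.5386e+02  1.1000e-01 -2.4000e-01 -3.4000e-01  1.3120e+01]
False [-1.4806e+02  6.0000e-02  9.0000e-02 -5.0000e-02  1.3470e+01]
False [-142.1     0.42    0.23   -0.27   13.82]
False [-1.361e+02 -6.800e-01 -1.200e-01 -1.350e+00  1.417e+01]
```

View pics/s3.png

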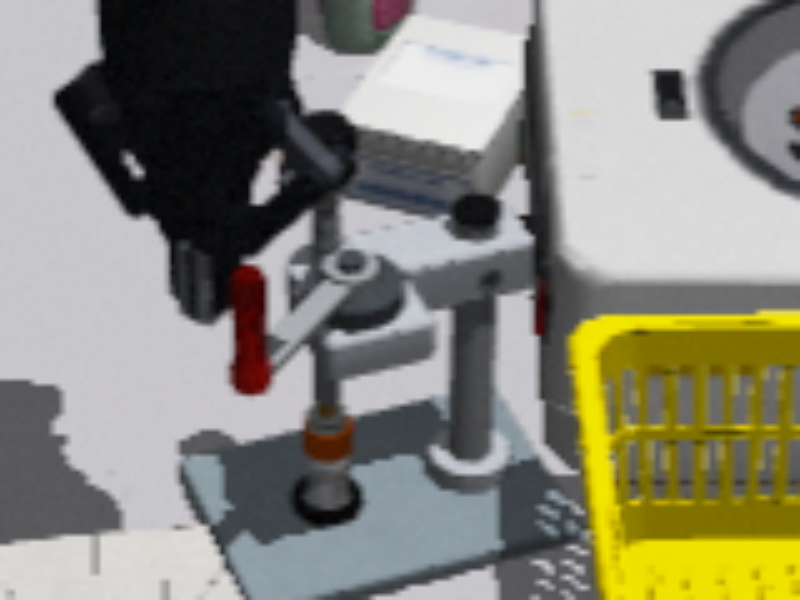

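The lever is following the finger: the pin is now at crop (250,330) and the foot is still on the cap. I'll continue the swing.

```bash
python3 - <<'E'
from h import *
for a in range(-130,-66,5):
    r=arm.move_l(*at(a),speed=.04 if a<-105 else .025,max_force=14); t=tang(a); print(a,r,np.round(t,2))
    if r or t[1]>22: break
s,Ps=cam("side"); t,Pt=cam("top"); cv2.imwrite("pics/s4.png",cv2.resize(np.hstack([s[190:310,270:410],t[170:290,270:390]]),(780,360)))
E
```

```text
-130 False [-130.06    0.32   -0.56   -0.87   14.57]
-125 False [-125.08    0.4    -0.31    0.24   14.88]
-120 False [-1.2008e+02  1.0000e-01 -6.1000e-01 -3.7000e-01  1.5200e+01]
-115 False [-115.1     0.68    0.16    0.48   15.52]
-110 False [-110.11    0.34    0.8    -0.64   15.83]
-105 False [-105.25    2.2     1.64    0.45   16.26]
-100 False [-1.0009e+02  2.5300e+00  1.6900e+00 -5.0000e-02  1.6680e+01]
-95 False [-95.03   3.01   3.18   0.1   17.11]
-90 False [-89.99   1.9    2.58  -1.19  17.53]
-85 False [-84.91   3.34   2.74  -1.02  17.96]
-80 True [-83.95   2.8    1.24   2.2   18.22]
```

View pics/s4.png

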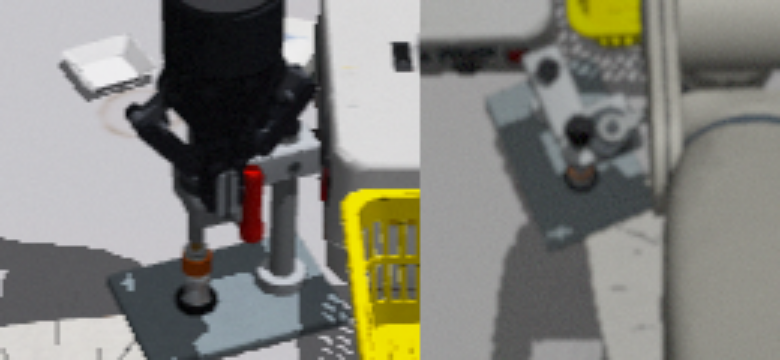

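The lever is near its expected end, with a sudden force rise at −84°. I'll push once more, harder, to verify the end stop.

```bash
python3 - <<'E'
from h import *
for k in (16,20):
    r=arm.move_l(*at(-80),speed=.012,max_force=k); print(r,np.round(tang(0),2))
p=arm.get_obs()["tool_pos"]
a=tang(0)[0]; arm.move_l(*at(a-12),speed=.08); q=at(a-12)[0]; arm.move_l([q[0],q[1],.30],speed=.15)
arm.move_pose([.40,-.2,.36],ori(-40)); print(arm.get_obs()["time_s"])
s,Ps=cam("side"); t,Pt=cam("top"); cv2.imwrite("pics/s5.png",cv2.resize(np.hstack([s[190:310,270:410],t[170:290,270:390]]),(780,360)))
print('red',blobs(t,'red',(340,190,390,245)),blobs(s,'red',(300,225,370,290)))
for uv in [b[0] for b in blobs(t,'red',(340,190,390,245))]:
    x=plane(Pt,uv,.217)-PV; print(x,np.hypot(*x),np.degrees(np.arctan2(x[1],x[0])))
E
```

```text
True [-84.07   1.     0.96   0.76  18.74]
False [-83.49  16.25   6.68   5.85  19.41]
21.6667
red [([362.9, 196.4], [361, 194, 5, 5], 19)] [([354.2, 246.8], [351, 245, 7, 5], 24)]
[ 0.02653523 -0.07159175] 0.07635114215017609 -69.66295465081659
```

View pics/s5.png

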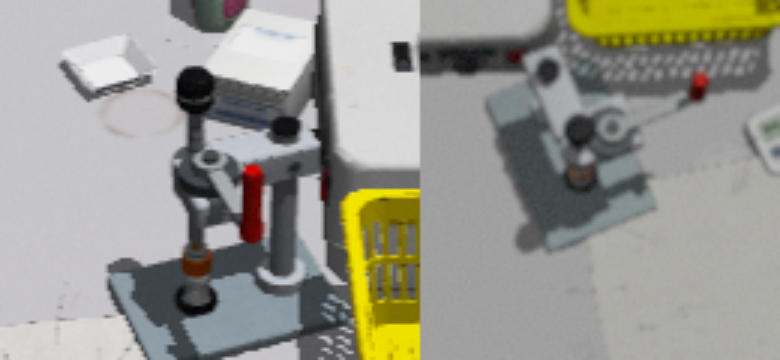

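The top view shows the pin turned by 65.6° (about 1.146 rad). I have time for one firmer push to make sure it sits on the stop.

```bash
python3 - <<'E'
from h import *
p,q=at(-98); arm.move_pose([p[0],p[1],.29],q); arm.move_l(p,speed=.12,max_force=6)
arm.move_l(*at(-87),speed=.04,max_force=12)
r=arm.move_l(*at(-78.5),speed=.015,max_force=24); print(r,np.round(tang(0),2))
a=tang(0)[0]; arm.move_l(*at(a-12),speed=.08); q=at(a-12)[0]; arm.move_l([q[0],q[1],.30],speed=.15)
arm.move_pose([.40,-.2,.36],ori(-40)); print(arm.get_obs()["time_s"])
s,Ps=cam("side"); t,Pt=cam("top"); cv2.imwrite("pics/s6.png",cv2.resize(s[190:310,270:410],(700,600)))
print('red',blobs(t,'red',(340,190,390,245)),blobs(s,'red',(300,225,370,290)),blobs(s,'dark',(296,200,318,235)))
E
```

```text
True [-84.04   2.33   0.94   2.32  24.82]
27.0833
red [([363.0, 196.5], [361, 195, 5, 4], 18)] [([354.2, 246.9], [351, 245, 7, 5], 26)] []
```

View pics/s6.png

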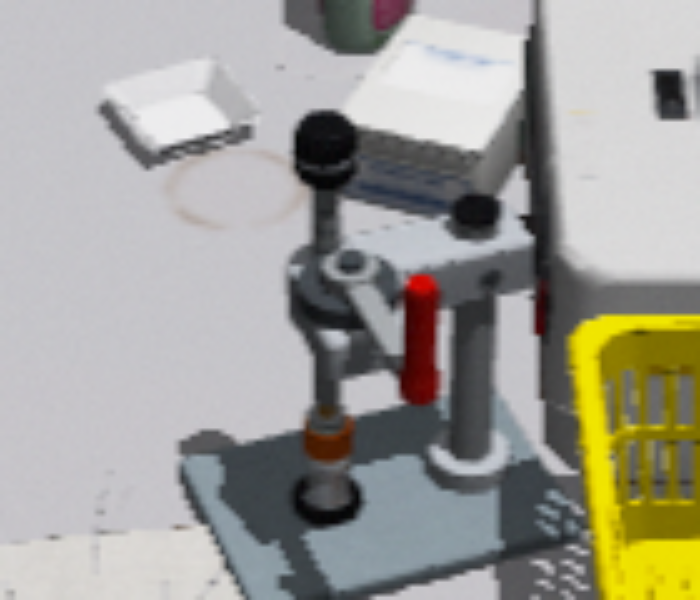

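The lever hasn't moved under the firmer push, so it is on its stop. The knob (crop 325,150) and the foot on the cap (328,425) are where they were, so I'm handing in.

```bash
python3 -c "
from station import arm
print(arm.sign_off(), arm.get_obs()['time_s'])"
```

```text
the job is handed in; nothing more can be done
the job is handed in; nothing more can be done
```

The job is handed in: the foot rests on the orange cap with an estimated 4 to 5 N at most pressed on the glass, and the lever is locked against its end stop after turning about 1.15 rad; the robot's clock read 27 s at my last check.

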